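Dry-fit a bearing stand on its base plate

TASK

Dry-fit the bearing stand on the green base plate so that its positions can be marked: lay the drilled steel block flat in the middle of the plate, with its long side across the plate, and lay the ball bearing flat on top of it, centred. On the plate's long centre line, stand the rusty pipe offcut upright halfway between the block and the yellow stop, and the bright round bar stub upright halfway between the block and the blue stop. Leave the loose nut and the standing bolt where they are.

Things in the scene. Friction and masses are not known exactly. Their poses are not given: they have to be found in the camera images.
- base_plate: fixed base plate primed green, 320 x 120 mm and 8 mm thick, lying on the table, its long side pointing roughly away from the robot (within about 15 degrees). Origin at the centre of its underside, x along its long side, y across it, z up; its upper face is at z = 8 mm. A pale scribed line marks its long centre line and another crosses it at the middle.
- yellow_stop: yellow painted end stop fixed on one end of the plate (which end varies), 50 mm along the plate, 70 mm across it and 30 mm high. Origin at the centre of its underside, on the plate's upper face and long centre line, 135 mm from the plate's centre; its inner face is 110 mm from the plate's centre
- blue_stop: blue painted end stop fixed on the other end of the plate, same size and distances as the yellow one. Origin at the centre of its underside
- block: loose grey steel block with two drilled holes in its top, 50 mm (its x) x 90 mm (its y) x 28 mm high, lying flat, about 0.5 kg. Origin at the centre of its underside, z up
- bearing: loose bright steel ball bearing, a ring of 52 mm outside diameter, 15 mm high, lying flat, about 0.13 kg. Origin at the centre of its underside, z up
- pipe: loose rusty brown pipe offcut standing on end, 43 mm outside diameter, 70 mm high, open at the top, about 0.18 kg. Origin at the centre of its underside, z up
- stub: loose bright solid round bar stub standing on end, 38 mm diameter, 55 mm high, about 0.35 kg. Origin at the centre of its underside, z up
- nut: loose grey hexagon nut lying flat among the parts, 30 x 35 x 16 mm, not part of the job: leave it. Origin at the centre of its underside. The six loose things lie in two rows left of the plate, in varying order, centres 85 mm or more apart (100 mm or more within a row, rows run along the table edge); a tool box up to 185 mm high stands at the left end
- bolt: loose grey hexagon bolt standing on its head among the parts, head 24 x 28 x 10 mm, shank 16 mm thick, 72 mm high in all, easily knocked over, not part of the job: leave it. Origin at the centre of its underside, z up

How it is judged:
By the outcome, as a careful person would: the job done as asked, in the order asked, and still so for the second after the job is handed in, with the robot touching nothing.
It also fails if it takes over 106 s, if anything falls off the work surface, if the arm or the gripper's body presses on something with over 40 N, if the wrist force passes 120 N, or if a joint passes its speed limit or range.

ROBOT

A 7-joint arm with a two-finger parallel gripper is mounted at the origin on a cart in front of the work surface, level with it; the furniture and walls round the work are solid. World frame = base frame: x ahead of the robot, y to its left, z up, the work surface at z = 0. Lengths are in m, angles in rad, forces in N, time in s.
With the tool pointing down it reaches from about 0.4 to 0.9 m from the base axis. Payload 5.5 kg.
Tool frame: the origin (TCP) lies midway between the tips of the shut fingers; the grasp point (between the pads) lies 19 mm behind it; z points along the fingers, y is the line along which they close (so a half turn about z gives the same grasp; the last joint's range is limited). The gripper opens to 85 mm and grips with 20 to 120 N. Pads are 22 mm wide; open, the fingers measure 114 mm over their backs; the gripper's body (76 mm by 85 mm) begins 54 mm behind the grasp point. The pads swing forward as they close: fully open they stand 13 mm farther back than shut.
Start: joints at [1.527, 0.501, -0.427, 1.55, 0.221, 1.138, -0.21], TCP at [0.196, -0.62, 0.231] pointing down, gripper open.
Joint ranges: [-2.88, 2.88], [-0.31, 2.03], [-1.54, 1.56], [0.2, 2.42], [-1.41, 4.55], [0.19, 2.02], [-2.57, 2.57]. Speed limits (rad/s): [2.57, 2.57, 3.14, 3.14, 3.14, 3.14, 3.14].

INTERFACE

Orientations are given as a rotation vector (axis times angle).
In Python, from bench import manip, optics, workorder, finder gives the robot as it stands.
- The arm moves only by the tool apply_moves, never from a script. Its argument "increments" is a list that holds one entry, the list of rows, each a list of 7 numbers: the shift along the world's x, y, z in m, then the turn, a rotation vector about the world's x, y, z in degrees, then the opening, from 0 (shut) to 1 (fully open). In form: [[[tx, ty, tz, ax, ay, az, fingers], ...]]. A call has 1 to 12 rows; each row shifts and turns the commanded pose from where the row before left it; what a row does not reach is not made up. A row lasts 1/12 s, in which the tool goes at most 41.7 mm and 7.16 degrees, less where a joint would pass 70% of its speed; a pose out of reach is approached as far as the arm can. A call is refused whole if a number of a shift passes 0.0417 or a number of a turn 7.16, either way. A call with a gripper value outside its range is refused whole. The fingers move at their own pace and stop on an object; "newtons" is the grip in N (left out, the last holds). Time passes only in rows, so rows that do not move let the fingers close. It gives the time, the measured TCP pose, the force, the opening and the grip force at its end, in the units of the state.
- manip.sense(): the state, without advancing time (a new reading comes with each control period).
- optics.capture(name): name is "scene" or "top"; returns a dict with "color" (420x560x3 uint8, red, green, blue), "vertical_fov" (degrees; the focal length in pixels is half the picture's height over the tangent of half this angle, whatever the lens; pixels are square), "cx", "cy" (the principal point, pixels), "origin" and "attitude" of the camera in the world. Camera axes: x right, y down, z forward; pixel columns grow to the right and rows downward; lengths in m; the calibration is good to about 2 mm. A picture is of the moment at which its call begins. There is no depth.
- workorder.close_job(): hands the job in; it is judged then, once.
Trained networks look in the newest picture that a camera, given by its name, has taken for a name from the list of things; names that differ only in an ending like _2 or _b are one class to them, and where a whole thing is asked for, a point or a joint stands for the part that bears it (a point fixed in the world has none). Each returns a list of dicts, best first, with "score" (0 to 1); they miss things now and then, are a little off and sometimes report something else, mostly with a low value. They report only what shows in the picture. A call takes as long as a camera call.
- finder.spot_in(name, camera): "location" ([x, y, z] in m, in world coordinates, good to about 4 mm: the middle of the surface that is visible of it).
- finder.cut_out(name, camera): "pixels" (420x560 bool, what is visible of it).
- finder.spot_point(name, camera): "location" ([x, y, z] in m, in world coordinates, good to about 4 mm: a listed point, or the origin of a listed thing).
The state is a dict: "time": time; "q": joint angles; "qvel": joint speeds; "joint_torque": joint torques, N m; "tcp_pos": TCP position; "tool_rot": TCP orientation; "wrist_force": force on the tool from outside, world axes, zero at the start; "torque": the same for the moment, N m; "gripper_width": finger opening in m; "grip_force": force on a finger pad.
Only numpy, scipy, OpenCV 4.12 (cv2) and the standard library are available. Lean on these libraries where they do the work, as an engineer would, in place of code of your own. Each camera call takes 0.05 s, during which the arm holds its last target. There are 200 camera calls.

## Working session

There is one attempt and no reset: what is moved stays moved. The work goes in short steps, Python scripts to look and compute and a tool call to move; the robot and the scene stay as the last step left them, time stands still between calls to the robot, and variables do not carry over. Pictures are saved under pics/ and viewed, at most 14 in all, crops included, and the job is handed in when it is done.

Besides the shell and the picture viewer there is one more tool, called in YAML: its name, and indented under it one key for each argument. apply_moves: Moves the arm, as the interface text tells. Its arguments: {"type":"object","properties":{"increments":{"type":"array"},"newtons":{"type":"number"}},"required":["increments"]}

```bash
mkdir -p pics; cat > h.py <<'E'
import numpy as np, cv2
from bench import manip, optics, workorder, finder
def save(c,n):
    d=optics.capture(c); cv2.imwrite('pics/'+n,d['color'][:,:,::-1]); return d
def ray(d,u,v,z):
    f=210/np.tan(np.radians(d['vertical_fov'])/2)
    r=np.array(d['attitude'])
    if r.shape!=(3,3): r=cv2.Rodrigues(r.astype(float))[0]
    v3=r@np.array([(u-d['cx'])/f,(v-d['cy'])/f,1]); o=np.array(d['origin'])
    return o+v3*(z-o[2])/v3[2]
E
python3 - <<'E'
from h import *
np.set_printoptions(precision=4,suppress=True)
for c in ['scene','top']:
    d=save(c,c+'0.png'); print(c,d['vertical_fov'],d['cx'],d['cy'],d['origin'],np.array(d['attitude']))
    for n in ['base_plate','yellow_stop','blue_stop','block','bearing','pipe','stub','nut','bolt']:
        r=finder.spot_point(n,c); print(n,[(np.array(x['location']).round(4).tolist(),round(x['score'],2)) for x in r[:2]])
s=manip.sense(); print(s)
E
```

```text
scene 50.59439620099231 276.3947089983537 211.04083537260712 [ 0.0548 -0.1764  0.6824] [-2.1421  1.1597 -0.4898]
base_plate [([0.5699, -0.0733, 0.0031], 0.86)]
yellow_stop [([0.7017, -0.0446, 0.0065], 0.66), ([0.4363, 0.3715, 0.0], 0.54)]
blue_stop [([0.4375, -0.1051, 0.0097], 0.8)]
block [([0.4269, 0.2462, 0.0022], 0.75)]
bearing [([0.5391, 0.3399, 0.0006], 0.87)]
pipe [([0.419, 0.1418, 0.0028], 0.97)]
stub [([0.5351, 0.2242, 0.0028], 0.94)]
nut [([0.5316, 0.0983, 0.0001], 0.53)]
bolt [([0.4352, 0.3713, -0.002], 0.7)]
top 54.0819776612893 280.2155339640235 215.70157965027718 [0.4992 0.135  0.8862] [-2.1347  2.1826 -0.1188]
base_plate [([0.571, -0.0729, 0.0011], 0.84), ([0.7046, -0.0451, 0.0072], 0.31)]
yellow_stop [([0.7061, -0.0443, 0.0092], 0.62), ([0.5266, 0.098, 0.0015], 0.44)]
blue_stop [([0.5299, 0.0979, 0.0012], 0.63), ([0.439, -0.1032, 0.0056], 0.61)]
block [([0.4281, 0.2459, 0.0001], 0.61)]
bearing [([0.5381, 0.3382, 0.0012], 0.81)]
pipe [([0.4235, 0.1409, -0.0063], 0.6), ([0.5246, 0.1002, -0.0024], 0.48)]
stub [([0.5337, 0.2234, 0.0], 0.69)]
nut []
bolt [([0.4362, 0.3693, -0.0034], 0.56), ([0.4213, 0.1391, -0.0061], 0.44)]
{'time': 1.0, 'q': array([ 1.5272,  0.5009, -0.427 ,  1.5504,  0.2208,  1.1383, -0.2103]), 'qvel': array([ 0.0002,  0.001 ,  0.0014,  0.0006, -0.0001, -0.0009, -0.0006]), 'joint_torque': array([  0.0003, -56.938 ,  -5.8106, -28.1338,   0.0127,   0.0018,
        -0.    ]), 'tcp_pos': array([ 0.1963, -0.6196,  0.2313]), 'tool_rot': array([3.1046, 0.4802, 0.    ]), 'wrist_force': array([-0.167 ,  0.159 ,  0.5125]), 'torque': array([-0.0273,  0.0261, -0.0122]), 'grip_force': 0.0, 'gripper_width': 0.08564066216360737}
```

View pictures.

View pics/scene0.png

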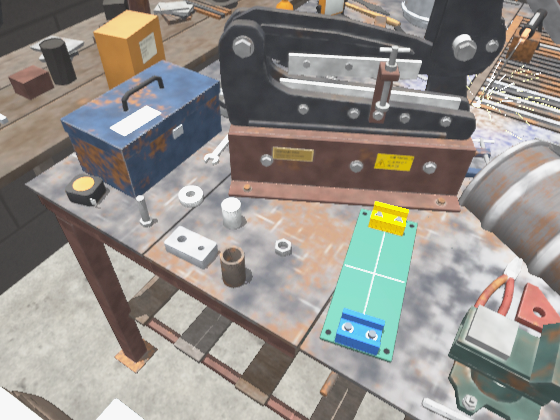

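View pics/top0.png

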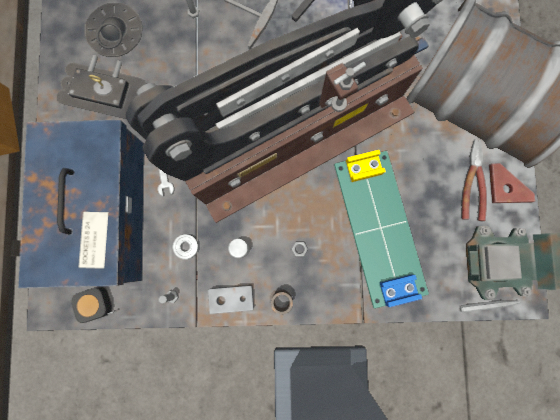

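```bash
cat > fit.py <<'E'
from h import *
from scipy.optimize import minimize
S=4
def proj(d,P):
    f=210/np.tan(np.radians(d['vertical_fov'])/2); R=np.array(d['attitude'],float)
    if R.shape!=(3,3): R=cv2.Rodrigues(R)[0]
    c=(P-np.array(d['origin']))@R
    return np.c_[c[:,0]/c[:,2]*f+d['cx'],c[:,1]/c[:,2]*f+d['cy']]
def prism(kind,a,b,h):
    if kind=='cyl':
        t=np.linspace(0,2*np.pi,48,False); p=np.c_[np.cos(t)*a/2,np.sin(t)*a/2]
    else: p=np.array([[-a,-b],[a,-b],[a,b],[-a,b]])/2
    return np.r_[np.c_[p,0*p[:,:1]],np.c_[p,0*p[:,:1]+h]]
SH={'block':('box',.05,.09,.028),'bearing':('cyl',.052,0,.015),'pipe':('cyl',.043,0,.07),'stub':('cyl',.038,0,.055),'base_plate':('box',.32,.12,.008)}
def fit(views,name,x0,z0=0):
    """views: list of (d,mask,care)"""
    M=prism(*SH[name]); cyl=SH[name][0]=='cyl'
    big=[(d,cv2.resize(m.astype(np.uint8),None,fx=S,fy=S,interpolation=0),cv2.resize(k.astype(np.uint8),None,fx=S,fy=S,interpolation=0)) for d,m,k in views]
    def cost(p):
        a=0 if cyl else p[2]; c,s=np.cos(a),np.sin(a); tot=0
        P=M@np.array([[c,s,0],[-s,c,0],[0,0,1]])+[p[0],p[1],z0]
        for d,m,k in big:
            h=cv2.convexHull(((proj(d,P)+.5)*S-.5).astype(np.float32)); im=np.zeros_like(m)
            cv2.fillConvexPoly(im,np.round(h*16).astype(np.int32),1,shift=4)
            tot+=((im!=m)&(k>0)).sum()/max(m.sum(),1)
        return tot/len(big)
    x0=np.array(x0[:2] if cyl else x0,float); n=len(x0)
    sim=np.vstack([x0]+[x0+np.eye(n)[i]*[.008,.008,.15][i] for i in range(n)])
    r=minimize(cost,x0,method='Nelder-Mead',options=dict(initial_simplex=sim,xatol=1e-4,fatol=1e-4))
    return r.x.round(4),round(r.fun,3)
def look(names,cams=('scene','top')):
    D={c:optics.capture(c) for c in cams}; out={}
    for n in names:
        for c in cams:
            if n=='base_plate':
                hsv=cv2.cvtColor(D[c]['color'],cv2.COLOR_RGB2HSV); m=cv2.inRange(hsv,(65,60,60),(90,255,255))
                m=cv2.morphologyEx(m,cv2.MORPH_CLOSE,np.ones((5,5)))
                l,lab,st,_=cv2.connectedComponentsWithStats(m); 
                m=lab==1+st[1:,4].argmax()
                stp=cv2.inRange(hsv,(15,130,120),(35,255,255))|cv2.inRange(hsv,(100,150,60),(125,255,255))
                care=cv2.dilate(stp,np.ones((9,9)))==0
            else:
                r=finder.cut_out(n,c)
                if not r: print(n,c,'none'); continue
                m=np.array(r[0]['pixels']); care=np.ones_like(m)
            out.setdefault(n,{})[c]=(D[c],m,care)
    return out
E
python3 - <<'E'
from fit import *
V=look(list(SH))
X0={'block':(.427,.246,0),'bearing':(.538,.339),'pipe':(.421,.141),'stub':(.534,.224),'base_plate':(.570,-.073,.22)}
for n in SH:
    for c in V[n]: print(n,c,int(V[n][c][1].sum()),fit([V[n][c]],n,X0[n]))
    print(n,'both',fit(list(V[n].values()),n,X0[n]))
E
```

```text
block scene 1362 (array([0.4282, 0.2428, 0.0676]), np.float64(0.075))
block top 1041 (array([0.429 , 0.2459, 0.0541]), np.float64(0.111))
block both (array([0.4287, 0.2449, 0.0515]), np.float64(0.1))
bearing scene 418 (array([0.5387, 0.3389]), np.float64(0.086))
bearing top 433 (array([0.5397, 0.3416]), np.float64(0.196))
bearing both (array([0.5398, 0.3406]), np.float64(0.158))
pipe scene 918 (array([0.4232, 0.1379]), np.float64(0.041))
pipe top 293 (array([0.4241, 0.1398]), np.float64(0.545))
pipe both (array([0.4242, 0.1391]), np.float64(0.309))
stub scene 520 (array([0.5324, 0.2231]), np.float64(0.091))
stub top 329 (array([0.5335, 0.2259]), np.float64(0.047))
stub both (array([0.5336, 0.2254]), np.float64(0.089))
base_plate scene 7052 (array([ 0.5725, -0.0759,  0.2241]), np.float64(0.02))
base_plate top 6691 (array([ 0.5719, -0.0743,  0.2291]), np.float64(0.025))
base_plate both (array([ 0.5726, -0.0753,  0.2267]), np.float64(0.027))
```

apply_moves:
  increments:
    - [[0.022,0.036,0.003,0,0,3.2,1],[0.022,0.036,0.003,0,0,3.2,1],[0.022,0.036,0.003,0,0,3.2,1],[0.022,0.036,0.003,0,0,3.2,1],[0.022,0.036,0.003,0,0,3.2,1],[0.022,0.036,0.003,0,0,3.2,1],[0.022,0.036,0.003,0,0,3.2,1],[0.022,0.036,0.003,0,0,3.2,1],[0.022,0.036,0,0,0,3.2,1],[0.022,0.036,0,0,0,3.2,1],[0.022,0.036,0,0,0,3.2,1],[0.022,0.036,0,0,0,3.2,1]]
  newtons: 60

```text
time: 2.5
tcp_pos: [0.4574, -0.192, 0.2555]
tool_rot: [2.771, 1.477, 0.0]
wrist_force: [0.9, -1.1, 0.7]
gripper_width: 0.0855
grip_force: 0.0
```

apply_moves:
  increments:
    - [[-0.0024,0.0364,-0.004,0,0,3.1,1],[-0.0024,0.0364,-0.004,0,0,3.1,1],[-0.0024,0.0364,-0.004,0,0,3.1,1],[-0.0024,0.0364,-0.004,0,0,3.1,1],[-0.0024,0.0364,-0.004,0,0,3.1,1],[-0.0024,0.0364,-0.004,0,0,3.1,1],[-0.0024,0.0364,-0.004,0,0,3.1,1],[-0.0024,0.0364,-0.004,0,0,3.1,1],[-0.0024,0.0364,-0.004,0,0,3.1,1],[-0.0024,0.0364,-0.004,0,0,3.1,1],[-0.0024,0.0364,-0.004,0,0,3.1,1],[-0.0024,0.0364,-0.004,0,0,3.1,1]]

```text
time: 3.5
tcp_pos: [0.4278, 0.2446, 0.207]
tool_rot: [2.156, 2.284, 0.001]
wrist_force: [1.7, -0.2, 1.3]
gripper_width: 0.0852
grip_force: 0.0
```

apply_moves:
  increments:
    - [[0,0,-0.03,0,0,0,1],[0,0,-0.03,0,0,0,1],[0,0,-0.03,0,0,0,1],[0,0,-0.02,0,0,0,1],[0,0,0,0,0,0,1],[0,0,0,0,0,0,1]]

```text
time: 4.0
tcp_pos: [0.4271, 0.2432, 0.0966]
tool_rot: [-2.157, -2.282, 0.003]
wrist_force: [0.5, 0.4, 1.5]
gripper_width: 0.0851
grip_force: 0.0
```

```bash
python3 - <<'E'
from h import *
save('scene','s1.png'); s=manip.sense(); print(s['tcp_pos'],s['tool_rot'],s['q'])
E
```

```text
[0.42811598 0.24371539 0.09773612] [-2.15837706e+00 -2.28241556e+00 -1.17547668e-03] [ 0.16369477  0.55226238 -0.90972113  2.03605302  0.59153839  0.83604857
 -1.03378355]
```

View pics/s1.png

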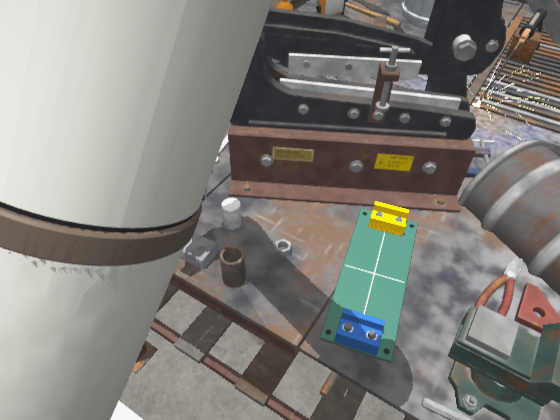

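The arm hides the block (part of it shows at about (200,250)), and nothing else has been disturbed. I'll descend and grip.

apply_moves:
  increments:
    - [[0,0.001,-0.03,0,0,0,1],[0,0,-0.03,0,0,0,1],[0,0,-0.022,0,0,0,1],[0,0,-0.01,0,0,0,1],[0,0,-0.004,0,0,0,1],[0,0,0,0,0,0,1],[0,0,0,0,0,0,1]]

```text
time: 4.63
tcp_pos: [0.429, 0.2449, 0.0025]
tool_rot: [2.159, 2.282, 0.004]
wrist_force: [-0.3, 0.5, 0.6]
gripper_width: 0.0853
grip_force: 0.0
```

apply_moves:
  increments:
    - [[0,0,0,0,0,0,0],[0,0,0,0,0,0,0],[0,0,0,0,0,0,0],[0,0,0,0,0,0,0],[0,0,0,0,0,0,0],[0,0,0,0,0,0,0],[0,0,0,0,0,0,0],[0,0,0,0,0,0,0]]

```text
time: 5.3
tcp_pos: [0.4285, 0.2443, 0.002]
tool_rot: [2.158, 2.281, 0.002]
wrist_force: [-0.7, -1.2, 7.0]
gripper_width: 0.0489
grip_force: 62.5
```

apply_moves:
  increments:
    - [[0,0,0.01,0,0,0,0],[0,0,0.02,0,0,0,0],[0,0,0.03,0,0,0,0],[0,0,0.03,0,0,0,0],[0,0,0.03,0,0,0,0],[0,0,0.01,0,0,0,0],[0.01,-0.02,0,0,0,1,0],[0.012,-0.026,0,0,0,1,0],[0.012,-0.028,0,0,0,1,0],[0.012,-0.028,0,0,0,1,0],[0.012,-0.028,0,0,0,1,0],[0.012,-0.028,0,0,0,1,0]]

```text
time: 6.3
tcp_pos: [0.4972, 0.0842, 0.1302]
tool_rot: [-2.035, -2.392, 0.002]
wrist_force: [0.7, 0.3, -4.6]
gripper_width: 0.0488
grip_force: 64.2
```

apply_moves:
  increments:
    - [[0.012,-0.028,0,0,0,1,0],[0.012,-0.028,0,0,0,1,0],[0.012,-0.028,0,0,0,1,0],[0.012,-0.028,0,0,0,0.8,0],[0.012,-0.025,0,0,0,0,0],[0.01,-0.016,0,0,0,0,0],[0.004,-0.006,0,0,0,0,0],[0,0,0,0,0,0,0],[0,0,0,0,0,0,0],[0,0,0,0,0,0,0]]

```text
time: 7.13
tcp_pos: [0.5707, -0.0707, 0.1307]
tool_rot: [-1.952, -2.46, -0.0]
wrist_force: [-0.2, 1.2, -4.2]
gripper_width: 0.0488
grip_force: 64.1
```

apply_moves:
  increments:
    - [[0.0016,-0.0045,-0.02,0,0,0,0],[0,0,-0.03,0,0,0,0],[0,0,-0.03,0,0,0,0],[0,0,-0.02,0,0,0,0],[0,0,-0.01,0,0,0,0],[0,0,-0.004,0,0,0,0],[0,0,0,0,0,0,0],[0,0,0,0,0,0,0]]

```text
time: 7.8
tcp_pos: [0.5744, -0.0765, 0.0182]
tool_rot: [1.954, 2.458, 0.002]
wrist_force: [0.2, -0.5, -4.8]
gripper_width: 0.0491
grip_force: 63.9
```

apply_moves:
  increments:
    - [[-0.001,0.001,-0.004,0,0,0,0],[0,0,-0.003,0,0,0,0],[0,0,-0.001,0,0,0,0],[0,0,0,0,0,0,0]]

```text
time: 8.13
tcp_pos: [0.573, -0.0764, 0.0101]
tool_rot: [1.955, 2.457, 0.0]
wrist_force: [-2.5, 1.2, 3.6]
gripper_width: 0.0488
grip_force: 64.8
```

apply_moves:
  increments:
    - [[0,0,0,0,0,0,1],[0,0,0,0,0,0,1],[0,0,0,0,0,0,1],[0,0,0,0,0,0,1],[0,0,0,0,0,0,1],[0,0,0.02,0,0,0,1],[0,0,0.03,0,0,0,1],[0,0,0.04,0,0,0,1],[0,0.02,0.04,0,0,0,1],[0,0.04,0.01,0,0,3.6,1],[0,0.04,0,0,0,3.6,1],[0,0.04,0,0,0,3.6,1]]

```text
time: 9.13
tcp_pos: [0.5734, 0.063, 0.1479]
tool_rot: [1.714, 2.629, 0.002]
wrist_force: [0.1, -0.4, -0.8]
gripper_width: 0.0854
grip_force: 0.0
```

apply_moves:
  increments:
    - [[-0.003,0.035,0,0,0,5.0,1],[-0.003,0.035,0,0,0,5.0,1],[-0.003,0.035,0,0,0,5.0,1],[-0.003,0.035,0,0,0,5.0,1],[-0.003,0.035,0,0,0,4.0,1],[-0.003,0.035,0,0,0,4.0,0.8],[-0.003,0.03,0,0,0,4.0,0.8],[-0.002,0.025,0,0,0,4.0,0.8],[-0.002,0.01,0,0,0,0,0.8],[0,0,0,0,0,0,0.8],[0,0,0,0,0,0,0.8]]

```text
time: 10.05
tcp_pos: [0.5473, 0.3367, 0.1459]
tool_rot: [-0.82, -3.033, 0.002]
wrist_force: [0.2, 0.0, -1.4]
gripper_width: 0.068
grip_force: 0.0
```

```bash
python3 - <<'E'
from fit import *
save('top','t2.png'); s=manip.sense(); print(s['tcp_pos'],s['tool_rot'],s['q'])
V=look(['block','bearing'])
for c in V.get('block',{}): print(c,V['block'][c][1].sum(),fit([V['block'][c]],'block',(.5725,-.0755,.226),.008))
for c in V.get('bearing',{}): print(c,V['bearing'][c][1].sum())
E
```

```text
[0.5480214  0.33537079 0.14576648] [ 8.22734986e-01  3.03149087e+00 -2.85508383e-03] [ 0.09990914  0.80480281 -1.0589081   1.62878215  0.75288534  1.16906501
 -0.10133629]
bearing scene none
bearing top none
scene 1573 (array([ 0.5741, -0.0778,  0.2254]), np.float64(0.037))
top 1038 (array([ 0.5745, -0.0749,  0.237 ]), np.float64(0.09))
```

View pics/t2.png

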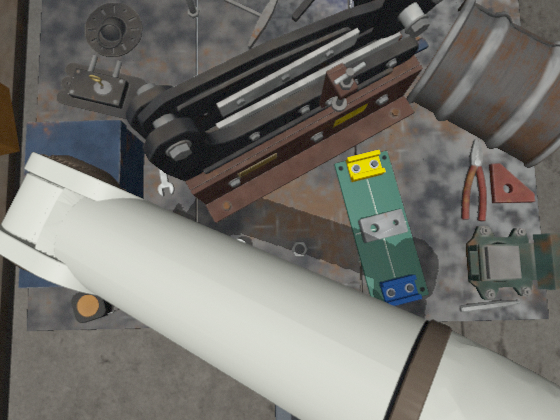

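apply_moves:
  increments:
    - [[-0.008,0.004,-0.01,0,0,0,0.8],[-0.001,0,-0.03,0,0,0,0.8],[0,0,-0.03,0,0,0,0.8],[0,0,-0.03,0,0,0,0.8],[0,0,-0.02,0,0,0,0.8],[0,0,-0.01,0,0,0,0.8],[0,0,0,0,0,0,0.8],[0,0,0,0,0,0,0.8],[0,0,0,0,0,0,0.8]]

```text
time: 11.15
tcp_pos: [0.539, 0.3424, 0.0177]
tool_rot: [0.818, 3.032, 0.003]
wrist_force: [-0.3, -0.6, -0.1]
gripper_width: 0.0682
grip_force: 0.0
```

apply_moves:
  increments:
    - [[0,-0.0015,-0.008,0,0,0,0.8],[0,0,-0.006,0,0,0,0.8],[0,0,-0.004,0,0,0,0.8],[0,0,0,0,0,0,0.8],[0,0,0,0,0,0,0.8]]

```text
time: 11.57
tcp_pos: [0.5383, 0.3395, -0.0021]
tool_rot: [-0.819, -3.033, 0.001]
wrist_force: [-0.5, -0.7, 0.4]
gripper_width: 0.0682
grip_force: 0.0
```

apply_moves:
  increments:
    - [[0,0,0,0,0,0,0],[0,0,0,0,0,0,0],[0,0,0,0,0,0,0],[0,0,0,0,0,0,0],[0,0,0,0,0,0,0],[0,0,0,0,0,0,0],[0,0,0,0,0,0,0]]
  newtons: 50

```text
time: 12.15
tcp_pos: [0.5388, 0.3403, -0.001]
tool_rot: [0.819, 3.032, 0.002]
wrist_force: [-1.0, 0.6, 5.4]
gripper_width: 0.0497
grip_force: 52.5
```

apply_moves:
  increments:
    - [[0,0,0.01,0,0,0,0],[0,0,0.02,0,0,0,0],[0,0,0.03,0,0,0,0],[0,0,0.03,0,0,0,0],[0,0,0.03,0,0,0,0],[0,-0.01,0.02,0,0,0,0],[0.002,-0.025,0,0,0,0,0],[0.003,-0.03,0,0,0,0,0],[0.003,-0.03,0,0,0,0,0],[0.003,-0.03,0,0,0,0,0],[0.003,-0.03,0,0,0,0,0],[0.003,-0.03,0,0,0,0,0]]

```text
time: 13.15
tcp_pos: [0.555, 0.1529, 0.1383]
tool_rot: [-0.818, -3.033, 0.001]
wrist_force: [0.7, -0.1, -0.1]
gripper_width: 0.0501
grip_force: 52.2
```

apply_moves:
  increments:
    - [[0.003,-0.03,0,0,0,0,0],[0.003,-0.03,0,0,0,0,0],[0.003,-0.03,0,0,0,0,0],[0.003,-0.03,0,0,0,0,0],[0.003,-0.03,0,0,0,0,0],[0.003,-0.03,0,0,0,0,0],[0.003,-0.03,0,0,0,0,0],[0,-0.017,0,0,0,0,0],[0,-0.005,0,0,0,0,0],[0,0,0,0,0,0,0],[0,0,0,0,0,0,0]]

```text
time: 14.07
tcp_pos: [0.5761, -0.0762, 0.1383]
tool_rot: [-0.818, -3.033, -0.001]
wrist_force: [-0.5, -0.1, -1.8]
gripper_width: 0.0496
grip_force: 52.2
```

```bash
python3 - <<'E'
from fit import *
for i in range(3):
    save('scene','s3.png'); s=manip.sense(); print(s['tcp_pos'],s['tool_rot'],s['q'].round(2))
V=look(['base_plate','block'])
for n,z in (('base_plate',0),('block',.008)):
  for c in V.get(n,{}): print(n,c,V[n][c][1].sum(),fit([V[n][c]],n,(.5725,-.0755,.226),z))
E
```

```text
[ 0.57612786 -0.07533973  0.13847569] [-8.15603552e-01 -3.03360104e+00 -1.64445714e-03] [ 0.87  0.75 -1.12  1.79  0.76  1.1   0.53]
[ 0.57627592 -0.0750103   0.13856456] [8.14477783e-01 3.03415198e+00 1.55020234e-03] [ 0.87  0.75 -1.12  1.79  0.76  1.1   0.53]
[ 0.57631902 -0.07502394  0.13852161] [8.14029130e-01 3.03426473e+00 1.26493983e-03] [ 0.87  0.75 -1.12  1.79  0.76  1.1   0.53]Traceback (most recent call last):
  File "<stdin>", line 4, in <module>
  File "fit.py", line 39, in look
    m=lab==1+st[1:,4].argmax()
             ~~~~~~~~~~~~~~~^^
ValueError: attempt to get argmax of an empty sequence
```

View pics/s3.png

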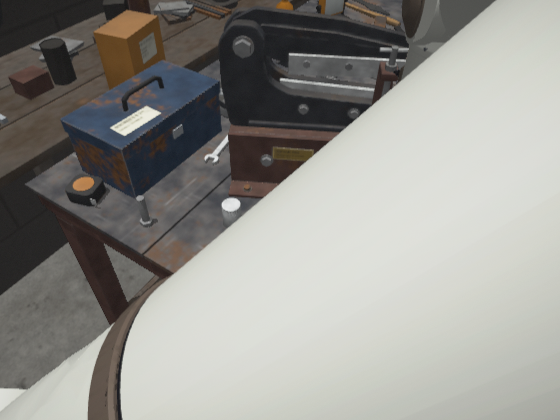

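The bearing has left its spot and is in the gripper. The bolt at (145,210) still stands and the stub at (231,205) hasn't moved. I'll lower the bearing onto the block.

apply_moves:
  increments:
    - [[-0.002,-0.0015,-0.02,0,0,0,0],[0,0,-0.03,0,0,0,0],[0,0,-0.024,0,0,0,0],[0,0,-0.014,0,0,0,0],[0,0,-0.007,0,0,0,0],[0,0,-0.002,0,0,0,0],[0,0,0,0,0,0,0],[0,0,0,0,0,0,0]]

```text
time: 14.98
tcp_pos: [0.5755, -0.0783, 0.0424]
tool_rot: [0.818, 3.031, 0.001]
wrist_force: [0.6, -0.1, -0.4]
gripper_width: 0.0496
grip_force: 52.2
```

apply_moves:
  increments:
    - [[-0.001,0.001,-0.004,0,0,0,0],[0,0,-0.002,0,0,0,0],[0,0,-0.001,0,0,0,0],[0,0,0,0,0,0,0]]

```text
time: 15.32
tcp_pos: [0.5737, -0.0778, 0.035]
tool_rot: [0.819, 3.032, -0.001]
wrist_force: [-2.0, -1.3, 4.1]
gripper_width: 0.0501
grip_force: 52.7
```

apply_moves:
  increments:
    - [[0,0,0,0,0,0,0.8],[0,0,0,0,0,0,0.8],[0,0,0,0,0,0,0.8],[0,0,0,0,0,0,0.8],[0,0,0.01,0,0,0,0.8],[0,0,0.03,0,0,0,0.8],[0,0,0.04,0,0,0,0.8],[0,0,0.04,0,0,0,0.8],[-0.01,0.018,0,0,0,3.6,0.8],[-0.014,0.02,0,0,0,3.6,0.8],[-0.014,0.02,0,0,0,3.6,0.8],[-0.014,0.02,0,0,0,3.6,0.8]]

```text
time: 16.32
tcp_pos: [0.521, 0.0009, 0.1552]
tool_rot: [0.428, 3.111, -0.001]
wrist_force: [-0.0, 0.8, 0.0]
gripper_width: 0.0685
grip_force: 0.0
```

apply_moves:
  increments:
    - [[-0.014,0.02,0,0,0,3.6,0.8],[-0.014,0.02,0,0,0,3.6,0.8],[-0.014,0.02,0,0,0,3.6,0.8],[-0.014,0.02,0,0,0,3.6,0.8],[-0.014,0.02,0,0,0,3.6,0.8],[-0.014,0.02,0,0,0,3.6,0.8],[-0.01,0.012,0,0,0,3.6,0.8],[-0.004,0.006,0,0,0,3.6,0.8],[0,0,0,0,0,0,0.8],[0,0,0,0,0,0,0.8]]

```text
time: 17.15
tcp_pos: [0.4234, 0.1385, 0.1543]
tool_rot: [-0.356, 3.121, -0.0]
wrist_force: [0.6, -0.3, 0.3]
gripper_width: 0.0683
grip_force: 0.0
```

```bash
python3 - <<'E'
from fit import *
save('top','t4.png'); s=manip.sense(); print(s['tcp_pos'],s['tool_rot'],s['q'].round(2))
V=look(['block','bearing','stub'])
for n,z,x in (('block',.008,(.574,-.0765,.226)),('bearing',.036,(.574,-.077)),('stub',0,(.533,.2245))):
  for c in V.get(n,{}): print(n,c,V[n][c][1].sum(),fit([V[n][c]],n,x,z))
E
```

```text
[0.42377194 0.13799533 0.15421429] [ 3.53152673e-01 -3.12167975e+00  3.10030274e-04] [ 0.73  0.66 -1.41  2.1   0.76  1.07  0.72]
block scene none
bearing scene none
stub scene none
block top 565 (array([ 0.5741, -0.0753,  0.2294]), np.float64(1.001))
bearing top 505 (array([ 0.5758, -0.0769]), np.float64(0.156))
stub top 310 (array([0.5332, 0.2255]), np.float64(0.057))
```

View pics/t4.png

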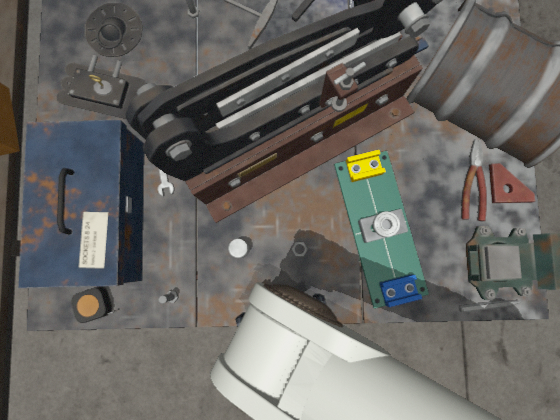

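The bearing sits centred on the block at (387,225), and the arm is above the pipe. I'll descend, watching q3.

apply_moves:
  increments:
    - [[0,0.001,-0.02,0,0,0,0.8],[0,0,-0.02,0,0,0,0.8],[0,0,-0.02,0,0,0,0.8],[0,0,0,0,0,0,0.8]]

```text
time: 17.93
tcp_pos: [0.4216, 0.138, 0.0917]
tool_rot: [0.354, -3.117, 0.002]
wrist_force: [-0.3, -0.3, 0.2]
gripper_width: 0.0685
grip_force: 0.0
```

```bash
python3 - <<'E'
from h import *
s=manip.sense(); print(s['tcp_pos'],s['tool_rot'],s['q'].round(3))
E
```

```text
[0.42160644 0.13803452 0.09169812] [ 3.54221303e-01 -3.11708613e+00  1.55854048e-03] [ 0.627  0.723 -1.274  2.143  0.873  0.969  0.643]
```

q3 is moving back from its limit, so I'll continue down.

apply_moves:
  increments:
    - [[0.001,0.001,-0.02,0,0,0,0.8],[0,0,-0.02,0,0,0,0.8],[0,0,-0.015,0,0,0,0.8],[0,0,-0.006,0,0,0,0.8],[0,0,0,0,0,0,0.8],[0,0,0,0,0,0,0.8]]

```text
time: 18.43
tcp_pos: [0.4248, 0.1407, 0.034]
tool_rot: [-0.355, 3.121, 0.001]
wrist_force: [0.4, 0.5, -0.4]
gripper_width: 0.0683
grip_force: 0.0
```

apply_moves:
  increments:
    - [[0,0,0,0,0,0,0],[0,0,0,0,0,0,0],[0,0,0,0,0,0,0],[0,0,0,0,0,0,0],[0,0,0,0,0,0,0],[0,0,0,0,0,0,0],[0,0,0,0,0,0,0]]

```text
time: 19.02
tcp_pos: [0.4252, 0.1404, 0.0344]
tool_rot: [-0.355, 3.12, -0.0]
wrist_force: [-0.7, -0.5, 6.1]
gripper_width: 0.0417
grip_force: 49.8
```

apply_moves:
  increments:
    - [[0,0,0.01,0,0,0,0],[0,0,0.02,0,0,0,0],[0.004,0,0.025,0,0,0,0],[0.01,-0.006,0.025,0,0,0,0],[0.015,-0.012,0.01,0,0,0,0],[0.018,-0.018,0,0,0,0,0],[0.018,-0.018,0,0,0,0,0],[0.018,-0.018,0,0,0,0,0],[0.018,-0.018,0,0,0,0,0],[0.018,-0.018,0,0,0,0,0],[0.018,-0.018,0,0,0,0,0],[0.018,-0.018,0,0,0,0,0]]

```text
time: 20.02
tcp_pos: [0.5799, -0.0051, 0.124]
tool_rot: [0.355, -3.121, -0.0]
wrist_force: [0.1, 0.6, -1.0]
gripper_width: 0.0422
grip_force: 51.1
```

apply_moves:
  increments:
    - [[0.018,-0.018,0,0,0,0,0],[0.018,-0.018,0,0,0,0,0],[0.014,-0.014,0,0,0,0,0],[0.008,-0.004,0,0,0,0,0],[0.002,-0.002,0,0,0,0,0],[0,0,0,0,0,0,0],[0,0,0,0,0,0,0],[0,0,0,0,0,0,0]]

```text
time: 20.68
tcp_pos: [0.6384, -0.0581, 0.1235]
tool_rot: [0.359, -3.12, -0.001]
wrist_force: [0.6, 0.2, -2.1]
gripper_width: 0.0419
grip_force: 51.1
```

```bash
python3 - <<'E'
from fit import *
for i in range(2):
    save('top','t5.png'); s=manip.sense(); print(s['tcp_pos'],s['tool_rot'],s['q'].round(2),s['gripper_width'])
E
```

```text
[ 0.63855797 -0.05833404  0.12345436] [ 3.58837365e-01 -3.12061278e+00 -3.75363702e-04] [ 0.8   0.92 -1.19  1.65  0.9   1.22  1.21] 0.04175678023033475
[ 0.63872944 -0.05857919  0.12341022] [ 3.58308200e-01 -3.12076320e+00 -1.47813457e-04] [ 0.8   0.92 -1.19  1.64  0.9   1.22  1.21] 0.04183118625948999
```

View pics/t5.png

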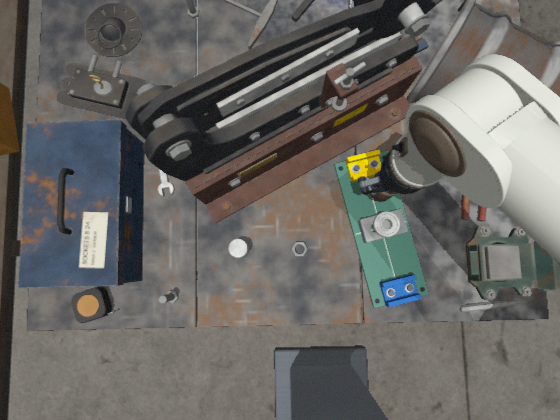

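The pipe is held over its place between the yellow stop (366,165) and the block. The arm is clear of the machine, so I'll lower it.

apply_moves:
  increments:
    - [[0.001,-0.001,-0.02,0,0,0,0],[0,0,-0.025,0,0,0,0],[0,0,-0.02,0,0,0,0],[0,0,-0.01,0,0,0,0],[0,0,-0.002,0,0,0,0],[0,0,0,0,0,0,0],[0,0,0,0,0,0,0]]

```text
time: 21.37
tcp_pos: [0.6412, -0.0602, 0.0475]
tool_rot: [-0.356, 3.12, 0.0]
wrist_force: [0.5, -0.6, -1.5]
gripper_width: 0.0421
grip_force: 51.1
```

apply_moves:
  increments:
    - [[-0.001,0,-0.003,0,0,0,0],[0,0,-0.002,0,0,0,0],[0,0,-0.001,0,0,0,0],[0,0,0,0,0,0,0],[0,0,0,0,0,0,0]]

```text
time: 21.78
tcp_pos: [0.6403, -0.0607, 0.0425]
tool_rot: [-0.355, 3.12, -0.001]
wrist_force: [-2.4, -0.7, 7.7]
gripper_width: 0.0417
grip_force: 52.0
```

apply_moves:
  increments:
    - [[0,0,0,0,0,0,0.8],[0,0,0,0,0,0,0.8],[0,0,0,0,0,0,0.8],[0,0,0,0,0,0,0.8],[0,0,0.01,0,0,0,0.8],[0,0,0.03,0,0,0,0.8],[0,0,0.035,0,0,0,0.8],[0,0,0.03,0,0,0,0.8],[-0.005,0.01,0.005,0,0,0,0.8],[-0.01,0.025,0,0,0,0,0.8],[-0.01,0.03,0,0,0,0,0.8],[-0.012,0.03,0,0,0,0,0.8]]

```text
time: 22.78
tcp_pos: [0.6023, 0.0346, 0.1509]
tool_rot: [-0.351, 3.121, -0.0]
wrist_force: [0.6, 0.4, 0.3]
gripper_width: 0.0682
grip_force: 0.0
```

apply_moves:
  increments:
    - [[-0.012,0.03,0,0,0,0,0.8],[-0.012,0.03,0,0,0,0,0.8],[-0.012,0.03,0,0,0,0,0.8],[-0.012,0.03,0,0,0,0,0.8],[-0.012,0.03,0,0,0,0,0.8],[-0.006,0.025,-0.01,0,0,0,0.8],[-0.003,0.012,-0.01,0,0,0,0.8],[-0.001,0.004,-0.01,0,0,0,0.8],[0,0,0,0,0,0,0.8],[0,0,0,0,0,0,0.8]]

```text
time: 23.62
tcp_pos: [0.5323, 0.2242, 0.1196]
tool_rot: [0.354, -3.12, 0.002]
wrist_force: [0.2, 0.6, 0.0]
gripper_width: 0.0683
grip_force: 0.0
```

```bash
python3 - <<'E'
from fit import *
V=look(['pipe','bearing','block'])
s=manip.sense(); print(s['tcp_pos'],s['tool_rot'],s['q'].round(2),s['gripper_width'])
for n,z,x in (('pipe',.008,(.639,-.06)),('bearing',.036,(.574,-.077)),('block',.008,(.574,-.077,.226))):
  for c in V.get(n,{}): print(n,c,V[n][c][1].sum(),fit([V[n][c]],n,x,z))
E
```

```text
[0.53286255 0.22463821 0.12048011] [-3.53203467e-01  3.12131432e+00  4.68669015e-06] [ 0.38  0.83 -1.19  1.81  0.86  1.13  0.68] 0.06845741164757677
pipe scene 783 (array([ 0.6386, -0.0627]), np.float64(0.179))
pipe top 450 (array([ 0.6389, -0.0597]), np.float64(0.209))
bearing scene 1553 (array([2.1515, 0.207 ]), np.float64(1.0))
bearing top 480 (array([ 0.5764, -0.0772]), np.float64(0.177))
block scene 1026 (array([ 0.5734, -0.0774,  0.2177]), np.float64(0.59))
block top 564 (array([ 0.5741, -0.0754,  0.2292]), np.float64(1.012))
```

apply_moves:
  increments:
    - [[0,0,-0.02,0,0,0,0.8],[0,0,-0.025,0,0,0,0.8],[0,0,-0.025,0,0,0,0.8],[0,0,-0.018,0,0,0,0.8],[0,0,-0.01,0,0,0,0.8],[0,0,0,0,0,0,0.8],[0,0,0,0,0,0,0.8]]

```text
time: 24.6
tcp_pos: [0.5324, 0.2255, 0.0225]
tool_rot: [0.355, -3.121, -0.001]
wrist_force: [0.1, -0.0, -0.2]
gripper_width: 0.0686
grip_force: 0.0
```

apply_moves:
  increments:
    - [[0,0,0,0,0,0,0],[0,0,0,0,0,0,0],[0,0,0,0,0,0,0],[0,0,0,0,0,0,0],[0,0,0,0,0,0,0],[0,0,0,0,0,0,0],[0,0,0,0,0,0,0],[0,0,0,0,0,0,0]]
  newtons: 60

```text
time: 25.27
tcp_pos: [0.5334, 0.2256, 0.0238]
tool_rot: [-0.355, 3.119, 0.0]
wrist_force: [-0.7, -1.4, 6.6]
gripper_width: 0.0365
grip_force: 59.5
```

apply_moves:
  increments:
    - [[0,0,0.01,0,0,0,0],[0,0,0.02,0,0,0,0],[0,0,0.03,0,0,0,0],[-0.002,-0.01,0.03,0,0,0,0],[-0.002,-0.02,0.01,0,0,0,0],[-0.002,-0.026,0,0,0,0,0],[-0.002,-0.026,0,0,0,0,0],[-0.002,-0.026,0,0,0,0,0],[-0.002,-0.026,0,0,0,0,0],[-0.002,-0.026,0,0,0,0,0],[-0.002,-0.026,0,0,0,0,0],[-0.002,-0.026,0,0,0,0,0]]

```text
time: 26.27
tcp_pos: [0.5139, 0.0118, 0.1227]
tool_rot: [0.355, -3.121, 0.001]
wrist_force: [0.1, 0.8, -2.3]
gripper_width: 0.0368
grip_force: 60.5
```

apply_moves:
  increments:
    - [[-0.002,-0.026,0,0,0,0,0],[-0.002,-0.026,0,0,0,0,0],[-0.002,-0.026,0,0,0,0,0],[-0.002,-0.016,0,0,0,0,0],[0,-0.008,0,0,0,0,0],[0,-0.002,0,0,0,0,0],[0,0,0,0,0,0,0],[0,0,0,0,0,0,0],[0,0,0,0,0,0,0]]

```text
time: 27.02
tcp_pos: [0.5066, -0.089, 0.1225]
tool_rot: [-0.359, 3.12, 0.001]
wrist_force: [0.7, 0.4, -3.9]
gripper_width: 0.0367
grip_force: 60.6
```

```bash
python3 - <<'E'
from fit import *
for i in range(2):
    save('top','t6.png'); s=manip.sense(); print(s['tcp_pos'],s['tool_rot'],s['q'].round(2),s['gripper_width'])
E
```

```text
[ 0.50655653 -0.08911755  0.12246948] [-3.59183125e-01  3.12061013e+00  6.28382700e-04] [ 1.06  0.79 -1.29  1.97  0.87  1.1   1.19] 0.03689220294547424
[ 0.50653588 -0.08933585  0.1223969 ] [-3.58816212e-01  3.12077171e+00  4.17126772e-04] [ 1.06  0.79 -1.29  1.97  0.87  1.1   1.19] 0.03657804183525788
```

View pics/t6.png

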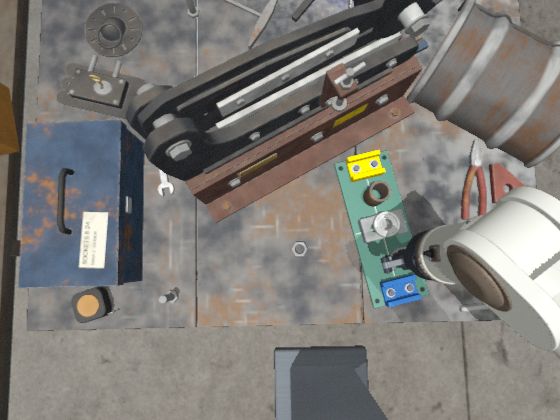

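The pipe stands on the centre line at (376,193). The stub is held at about (392,262), above its place, so I'll lower it.

apply_moves:
  increments:
    - [[0.001,-0.001,-0.02,0,0,0,0],[0,0,-0.03,0,0,0,0],[0,0,-0.024,0,0,0,0],[0,0,-0.01,0,0,0,0],[0,0,-0.002,0,0,0,0],[0,0,0,0,0,0,0],[0,0,0,0,0,0,0]]

```text
time: 27.7
tcp_pos: [0.5085, -0.0912, 0.0374]
tool_rot: [-0.356, 3.12, 0.0]
wrist_force: [0.6, -0.2, -2.5]
gripper_width: 0.0362
grip_force: 60.5
```

apply_moves:
  increments:
    - [[-0.001,0,-0.003,0,0,0,0],[0,0,-0.002,0,0,0,0],[0,0,-0.001,0,0,0,0],[0,0,0,0,0,0,0],[0,0,0,0,0,0,0]]

```text
time: 28.12
tcp_pos: [0.5072, -0.092, 0.0318]
tool_rot: [-0.355, 3.12, -0.002]
wrist_force: [-2.9, -0.9, 7.7]
gripper_width: 0.0369
grip_force: 61.9
```

Contact made. I'll release, rise and clear the view.

apply_moves:
  increments:
    - [[0,0,0,0,0,0,0.8],[0,0,0,0,0,0,0.8],[0,0,0,0,0,0,0.8],[0,0,0,0,0,0,0.8],[0,0,0.01,0,0,0,0.8],[0,0,0.03,0,0,0,0.8],[0,0,0.035,0,0,0,0.8],[0,0,0.03,0,0,0,0.8],[0,0,0.03,0,0,0,0.8],[0,0.02,0.03,0,0,0,0.8],[0,0.03,0,0,0,0,0.8],[0,0.035,0,0,0,0,0.8]]

```text
time: 29.12
tcp_pos: [0.5078, -0.0074, 0.1975]
tool_rot: [-0.347, 3.119, -0.002]
wrist_force: [0.9, -0.0, -0.4]
gripper_width: 0.0681
grip_force: 0.0
```

apply_moves:
  increments:
    - [[0,0.035,0,0,0,0,0.8],[0,0.035,0,0,0,0,0.8],[0,0.035,0,0,0,0,0.8],[0,0.035,0,0,0,0,0.8],[0,0.035,0,0,0,0,0.8],[0,0.035,0,0,0,0,0.8],[0,0.03,0,0,0,0,0.8],[0,0.02,0,0,0,0,0.8],[0,0,0,0,0,0,0.8],[0,0,0,0,0,0,0.8]]

```text
time: 29.95
tcp_pos: [0.5056, 0.255, 0.1959]
tool_rot: [-0.361, 3.121, 0.001]
wrist_force: [-0.9, -0.8, -0.0]
gripper_width: 0.068
grip_force: 0.0
```

```bash
python3 - <<'E'
from fit import *
V=look(['base_plate','pipe','stub'])
X={'base_plate':(.5723,-.0752,.2265)}
for n,z,x in (('base_plate',0,(.5723,-.0752,.2265)),('pipe',.008,(.639,-.06)),('stub',.008,(.507,-.09))):
  for c in V.get(n,{}): print(n,c,V[n][c][1].sum(),fit([V[n][c]],n,x,z))
a=[optics.capture(c)['color'][:,:,::-1] for c in ('scene','top')]
cv2.imwrite('pics/f.png',np.hstack([cv2.resize(a[0][180:370,310:430],(378,600),interpolation=cv2.INTER_CUBIC),cv2.resize(a[1][140:320,320:440],(400,600),interpolation=cv2.INTER_CUBIC)]))
E
```

```text
pipe top none
base_plate scene 4355 (array([ 0.5733, -0.0756,  0.2263]), np.float64(0.676))
base_plate top 4622 (array([ 0.5721, -0.0744,  0.226 ]), np.float64(0.484))
pipe scene 742 (array([ 0.6404, -0.0619]), np.float64(0.209))
stub scene 768 (array([ 0.5057, -0.0939]), np.float64(0.043))
stub top 421 (array([ 0.5084, -0.092 ]), np.float64(0.063))
```

View pics/f.png

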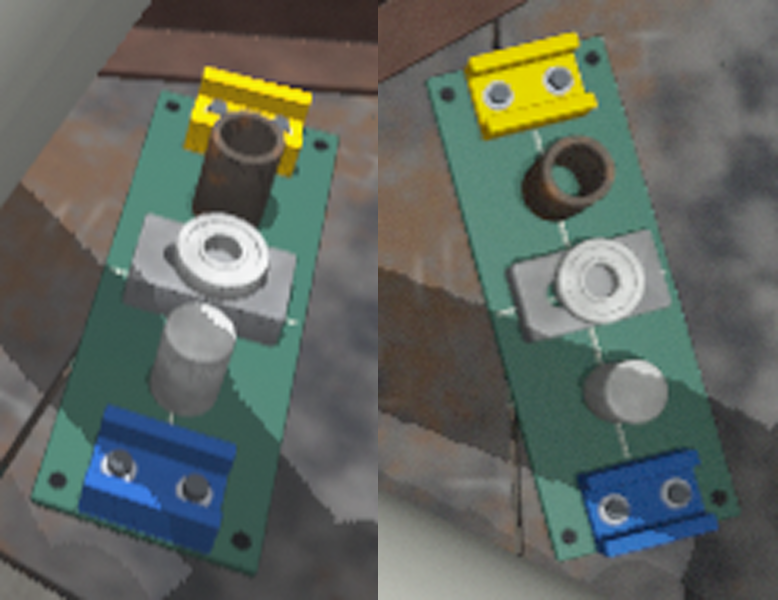

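All parts stand in line on the plate's centre line: pipe by the yellow stop, block and bearing in the middle, stub by the blue stop. The fits put every part within about 3 mm of where it should be. The arm is clear, so I'm handing in.

```bash
python3 -c "
from bench import workorder; print(workorder.close_job())"
```

```text
the job is handed in; nothing more can be done
None
```

The job is handed in: block and bearing in the middle of the plate, pipe towards the yellow stop and stub towards the blue stop, each within about 3 mm by my camera fits; nut and bolt were not touched, and it took about 31 of the 106 s (no verdict was returned).

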